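# Hang the parts bin on the louvered rail

## Task

Pick up the blue parts bin by its wooden grip, keep it upright, lift its lip over the louvered rail of the grey panel and lower it near the middle so that the lip drops in behind the louver. Push it down gently past the orange spring catch until the lip is fully home on the louver and the catch has snapped over it, then let go and leave the bin hanging there. Do not lean hard on the panel, and leave the glue bottle, the little wooden frame and the offcut where they are.

Things in the scene. Friction and masses are not known exactly. Their poses are not given: they have to be found in the camera images.
- bin: Blue open parts bin with a few wood bits, about 0.24 kg (varies), 76 mm deep (x), 92 mm wide (y), 60 mm high, walls 5 mm; origin at the centre of its underside, z up. It starts upright on the bench. A light wooden grip post, 18 mm (x) by 34 mm (y), stands in its centre and reaches 112 mm above the underside. The lip is on its +x side (see lip).
- grip (a point): Middle of the bin's wooden grip post, 95 mm above the underside, 17 mm below the post's top; moves with the bin. The leg fits the slot behind the louver with the bin's origin (and this point) at x = -62 to -59.2 mm in the stand's frame; lip's end touches the panel at -58. Home: bin's origin 54 mm under the louver's top edge. A rubber bumper below steadies its back.
- lip (a point): Underside of the lip, mid width, at (48.5, 0, 54) mm in the bin's frame. As wide as the bin: bridge (z 54 to 60) from the back wall's outer face (x 38) to x 51, then a thin end (z 54 to 57) to x 58 mm; under it a 5 mm leg (x 46 to 51) hangs to z 32, tapered below z 42 (tip at x 48.5 to 51). Louver goes in the 8 mm gap between wall and leg; at home this underside rests on the louver's top edge.
- stand: Panel stand fixed to the bench: dark wooden foot (100 by 280 mm, 14 mm high), two posts (164 mm high), and in front of them a grey panel, 260 mm wide (y), 12 mm thick, 113 mm high, with a louvered rail. Origin: bench height, under the panel's front face (x = 0), mid width; x into the panel, z up. Bins hang on the -x side, their x along this x. Over 25 N of push in all bends it: keep below 18.
- foot (a point): Same point as the stand's origin. The panel is clamped to the posts at a different height each time, not measured: the louver's top edge is 105 to 165 mm above the bench, to be seen or felt. Louver strip 200 mm long, centred, x = -20 to -16 mm, slot behind it 26 mm deep; the panel ends 38 mm above that edge. Rail and catch sit on rubber: they sink 2 mm per 10 N.
- catch (a joint): Orange spring catch in the panel, mid width, above the louver: m pushed into the panel. 0 = out, tip 9.5 mm proud, 5.5 mm above the louver's edge, sloping top. The lip's end meets it 15 mm before home, pushes it in 5 to 8 mm (about 5 to 13 N downward on the bin, its weight is not enough); in the last 2.5 mm it snaps out over the thin end and reads 1 to 4.5 mm.
- glue: White glue bottle, 40 mm diameter, 110 mm tall, standing loose; origin at its underside centre. Leave it alone.
- frame: Small loose lattice frame of light wood strips, about 75 by 100 by 100 mm, standing; origin at its underside centre. Leave it alone.
- offcut: Loose flat wood offcut, 120 by 40 by 18 mm; origin at its underside centre. Leave it alone.
There are look-alikes about, which are no part of the job. There is more than one size of the bin; the job needs the largest.

How it is judged:
On the way:
1. the lip, in place behind the louver, pushes the spring catch back by more than 4.7 mm (value of joint catch above 0.0047 m and x of lip in the frame of stand between -0.018 and -0.005 m and contact force between bin and stand above 0.5 N), for 0.02 s.
At the end, for the whole second after the job is handed in: Bin released, at rest on the rail: lip point 6 to 18 mm in front of the panel face, within 30 mm of mid width, 101 to 169 mm above the bench; upright and square to the panel within 0.15 rad; catch snapped out over the lip (reads 0.3 to 4.6 mm) (value of joint catch between 0.0003 and 0.0046 m and x of lip in the frame of stand between -0.018 and -0.006 m and y of lip in the frame of stand between -0.03 and 0.03 m and z of lip in the frame of stand between 0.101 and 0.169 m and angle between bin's own z axis and vertical below 0.15 rad and angle between the x axis of bin and the x axis of stand, either way round below 0.15 rad and linear speed of bin below 0.02 m/s and angular speed of bin below 0.2 rad/s); the robot touches nothing.
It fails at once if the panel, rail or catch is pushed with more than 25 N (contact force between stand and anything else above 25 N).
It fails at once if the bin is tipped by more than 0.6 rad (angle between bin's own z axis and vertical above 0.6 rad).
It fails at once if the glue bottle, frame or offcut is moved more than 30 mm (distance of any of glue, frame, offcut from where it was at the start of the episode above 0.03 m).
It also fails if it takes over 48 s, if anything falls off the work surface, if the arm or the gripper's body presses on something with over 40 N, if the wrist force passes 120 N, or if a joint passes its speed limit or range.

## Robot

A 6-joint arm with a two-finger parallel gripper is mounted at the origin on the work surface. World frame = base frame: x ahead of the robot, y to its left, z up, the work surface at z = 0. Lengths are in m, angles in rad, forces in N, time in s.
With the tool pointing down it reaches from about 0.3 to 0.95 m from the base axis. Payload 3.1 kg.
Tool frame: the origin (TCP) lies on the centre line of the jaws, within the pads' length; the fingertips stand ahead of it and the grasp point (between the pads) lies 2 mm behind it (bot.tcp_to_tips is the z of the fingertips in the tool frame, in m); z points along the fingers, x is the direction in which the jaws open and shut, and the axes are right-handed (so a half turn about z gives the same grasp; the last joint's range is limited). The gripper opens to 85 mm and grips with 20 to 120 N. Pads are 22 mm wide; open, the fingers measure 114 mm over their backs; the gripper's body (76 mm by 85 mm) begins 54 mm behind the grasp point. The pads swing forward as they close: fully open they stand 13 mm farther back than shut.
Start: joints at [-1.176, 0.308, 1.634, -0, 1.2, -0.07], TCP at [0.28, -0.559, 0.248] pointing down, gripper open.
Joint ranges: [-3.06, 3.06], [-0.79, 1.96], [0.05, 2.63], [-1.19, 4.34], [0.05, 2.64], [-2.94, 2.94]. Speed limits (rad/s): [2.79, 2.79, 3.14, 3.14, 3.14, 3.14].

## Interface

Orientations are given as a rotation vector (axis times angle).
In Python, from workcell import bot, viewer gives the robot as it stands.
- The arm moves only by the shell command python3 -m handwheel 'ROWS' [FORCE]. ROWS is text: rows parted by semicolons, each of 7 numbers parted by spaces: the shift along the world's x, y, z as a fraction of full scale, then the turn, a rotation vector about the world's x, y, z as a fraction of full scale, then the opening, from 0 (shut) to 1 (fully open). In form: x y z rx ry rz gripper; .... A call has 1 to 8 rows; each row is the pose to reach, as a shift and turn from the pose commanded when the call began; what a row does not reach only later rows make up. Full scale, the value 1, is 0.1 m for a shift and 90 degrees for a turn. A row lasts 1/10 s, in which the tool goes at most 50 mm and 8.59 degrees, less where a joint would pass 70% of its speed; a pose out of reach is approached as far as the arm can. A call with a number of a shift or a turn outside -1 to 1 is refused whole. A call with a gripper value outside its range is refused whole. The fingers move at their own pace and stop on an object; FORCE is the grip in N (left out, the last holds). Time passes only in rows, so rows that repeat a pose let the fingers close. It gives the time, the measured TCP pose, the force and the opening at its end, in the units of the state.
- bot.observe(): the state, without advancing time (a new reading comes with each control period).
- viewer.snapshot(name): name is "scene" or "side" or "wrist"; returns a dict with "image" (384x512x3 uint8, blue, green, red), "z_map" (384x512 float32, m along the optical axis (not along the pixel's ray), 0 where there is no reading), "intrinsics" (3x3 intrinsics, pixels), "rvec" (rotation vector, rad) and "tvec" (3), from world to camera coordinates, as OpenCV has them. Camera axes: x right, y down, z forward; pixel columns grow to the right and rows downward; lengths in m; the calibration is good to about 2 mm. A picture is of the moment at which its call begins.
- bot.sign_off(): hands the job in, once; it reports no verdict.
The state is a dict: "time_s": time; "joint_positions": joint angles; "joint_vel": joint speeds; "effort": joint torques, N m; "eef_pos": TCP position; "orientation": TCP orientation; "contact_force": force on the tool from outside, world axes, zero at the start; "moment": the same for the moment, N m; "opening": finger opening in m.
Only numpy, scipy, OpenCV 4.12 (cv2) and the standard library are available. Lean on these libraries where they do the work, as an engineer would, in place of code of your own. Each camera call takes 0.05 s, during which the arm holds its last target.

## Working session

There is one attempt and no reset: what is moved stays moved. The work goes in short steps, Python scripts to look and compute and a shell command to move; the robot and the scene stay as the last step left them, time stands still between calls to the robot, and variables do not carry over. Pictures are saved under pics/ and viewed, and the job is handed in when it is done.

```bash
mkdir -p pics; ls; cat > h.py <<'E'
import numpy as np,cv2,pickle,sys
from workcell import bot,viewer
def snap(n,fn):
    s=viewer.snapshot(n); pickle.dump(s,open(f'pics/{fn}.pkl','wb')); cv2.imwrite(f'pics/{fn}.png',s['image']); return s
def load(fn): return pickle.load(open(f'pics/{fn}.pkl','rb'))
def cloud(s):
    K=s['intrinsics'];R=cv2.Rodrigues(np.array(s['rvec'],float))[0];t=np.array(s['tvec'],float).ravel()
    z=s['z_map'];v,u=np.mgrid[:z.shape[0],:z.shape[1]]
    P=np.stack([(u-K[0,2])/K[0,0]*z,(v-K[1,2])/K[1,1]*z,z],-1)
    W=(P-t)@R; W[z==0]=np.nan; return W
E
python3 - <<'E'
from h import *
for n in ['scene','side','wrist']:
    s=snap(n,n+'0')
    R=cv2.Rodrigues(np.array(s['rvec']))[0];print(n,-R.T@np.ravel(s['tvec']))
print(bot.observe(),bot.tcp_to_tips)
a=cv2.imread('pics/scene0.png');cv2.imwrite('pics/scene0b.png',cv2.resize(a,(800,600)))
a=cv2.imread('pics/side0.png');cv2.imwrite('pics/side0b.png',cv2.resize(a,(800,600)))
E
```

```text
pics
scene [1.16864213 0.19931861 1.06627663]
side [0.37146178 0.52711028 0.79416964]
wrist [ 0.35549044 -0.52052044  0.37329636]
{'time_s': 0.15, 'joint_positions': array([-1.17567295e+00,  3.08808234e-01,  1.63485600e+00,  2.58788908e-06,
        1.19971961e+00, -6.97065809e-02]), 'joint_vel': array([ 0.00093805, -0.00112262, -0.00290122, -0.00172716, -0.00101266,
       -0.00055691]), 'effort': array([-7.14148587e-05, -4.15801334e+01, -2.77147329e+01, -2.35788229e-05,
        6.10758638e-03,  2.19464528e-05]), 'eef_pos': array([ 0.2799099 , -0.5581438 ,  0.24732704]), 'orientation': array([-2.67248215e+00,  1.64950396e+00,  2.28255491e-03]), 'contact_force': array([-0.05009798,  0.06912975,  0.46945031]), 'moment': array([ 0.00613562, -0.01363027,  0.02253351]), 'opening': 0.08548593167876004} 0.017
```

View pics/scene0b.png

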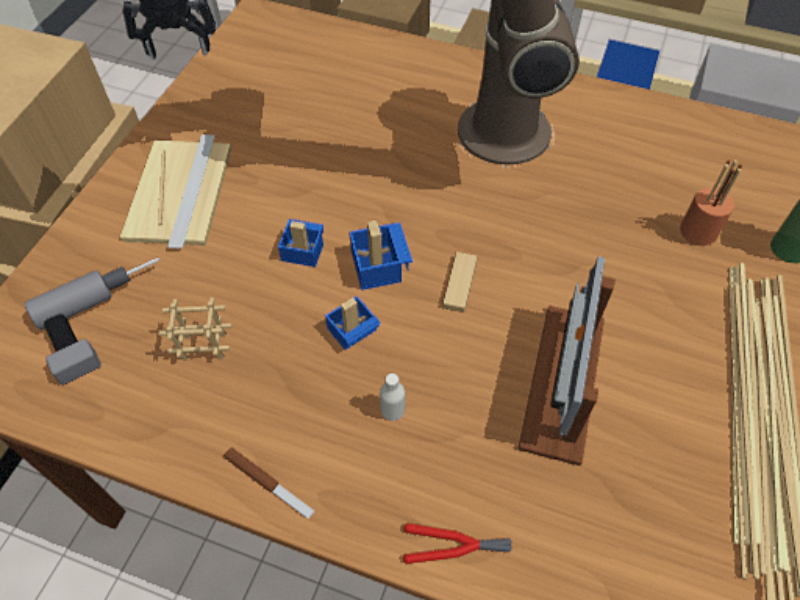

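View pics/side0b.png

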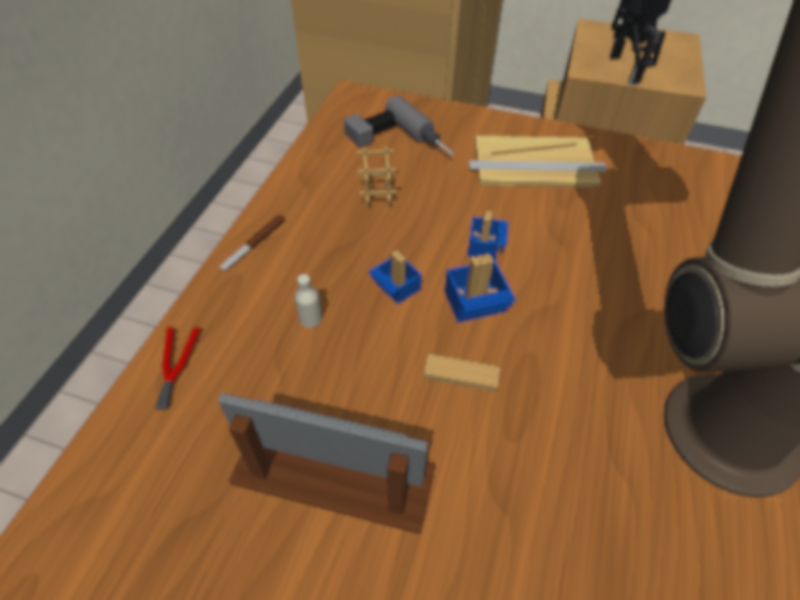

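The scene picture shows three blue bins. The largest is at about (378,252), with its lip on the right toward the panel at about (400,243). The panel's front, with louver and orange catch at (580,332), faces left. Next I measure the bin and the stand.

```bash
python3 - <<'E'
from h import *
s=load('scene0');W=cloud(s);im=s['image'].astype(int)
b,g,r=im[...,0],im[...,1],im[...,2]
blue=(b>90)&(b>r+50)&(b>g+30)
n,l,st,c=cv2.connectedComponentsWithStats(blue.astype(np.uint8))
for i in range(1,n):
    if st[i,4]<80: continue
    p=W[l==i];p=p[~np.isnan(p[:,0])]
    print(i,st[i],c[i].round(),np.percentile(p,[1,50,99],axis=0).round(3).tolist())
    top=p[(p[:,2]>.05)]
    if len(top)>20: 
        rect=cv2.minAreaRect(top[:,:2].astype(np.float32)*1000);print('  rect',rect, np.median(top[:,2]))
# zoomed crops
def crop(n,x0,y0,x1,y1,f,o):
    cv2.imwrite(o,cv2.resize(load(n)['image'][y0:y1,x0:x1],None,fx=f,fy=f,interpolation=cv2.INTER_CUBIC))
crop('scene0',215,130,275,190,10,'pics/cbin.png')
crop('scene0',320,155,400,305,4,'pics/cstand.png')
# post top of big bin (wood) and stand cloud
q=W[130:190,215:275].reshape(-1,3);q=q[(q[:,2]>.095)]
print('post',len(q),q.mean(0),q.min(0),q.max(0),cv2.minAreaRect(q[:,:2].astype(np.float32)*1000))
q=W[155:305,325:400].reshape(-1,3);q=q[q[:,2]>.02]
print('stand',q.min(0),q.max(0)); 
E
```

```text
1 [382  26  40  31 844] [402.  41.] [[-1.065, 0.135, -0.467], [-0.958, 0.22, -0.457], [-0.855, 0.303, -0.447]]
2 [178 140  29  31 419] [193. 157.] [[0.409, -0.302, 0.002], [0.464, -0.257, 0.03], [0.483, -0.23, 0.047]]
4 [224 143  40  42 878] [244. 164.] [[0.374, -0.173, 0.001], [0.438, -0.108, 0.046], [0.491, -0.06, 0.064]]
  rect ((428.2218322753906, -116.73404693603516), (96.05299377441406, 96.02005767822266), 33.719078063964844) 0.05891836986154088
5 [208 190  35  33 310] [227. 209.] [[0.54, -0.151, 0.001], [0.59, -0.094, 0.042], [0.624, -0.067, 0.049]]
post 97 [ 0.43824682 -0.12281809  0.10846876] [ 0.41611484 -0.13884961  0.09507672] [ 0.45238926 -0.10937711  0.11664914] ((434.92816162109375, -124.20886993408203), (36.14757537841797, 17.766571044921875), 33.369632720947266)
stand [0.42031693 0.21550461 0.02039901] [0.68191758 0.29939907 0.18983069]
```

View pics/cbin.png

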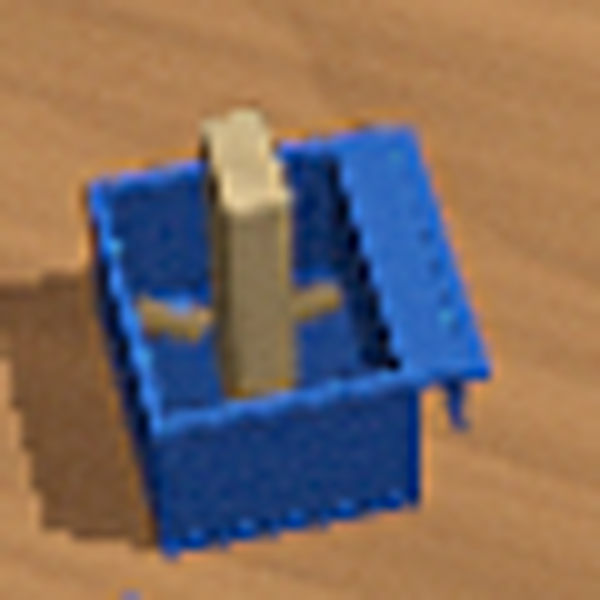

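View pics/cstand.png

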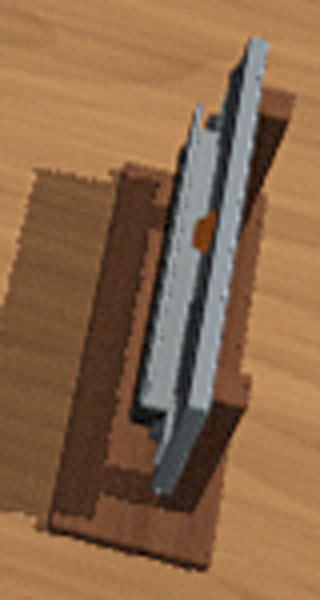

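```bash
python3 - <<'E'
from h import *
for n,(y0,y1,x0,x1) in {'scene0':(155,305,325,400),'side0':(245,345,130,285)}.items():
    s=load(n);W=cloud(s)[y0:y1,x0:x1].reshape(-1,3);C=s['image'][y0:y1,x0:x1].reshape(-1,3).astype(int)
    ok=(W[:,2]>.02)&(np.ptp(C,axis=1)<40);q=W[ok];cc=C[ok]
    zt=np.percentile(q[:,2],99);print(n,len(q),'zmax',q[:,2].max(),zt)
    h=np.histogram(q[:,2],np.arange(.02,.2,.004));print([(round(a,3),int(k)) for k,a in zip(*h)])
    t=q[q[:,2]>q[:,2].max()-.006]
    print(' top',len(t),t[:,2].mean(),cv2.minAreaRect(t[:,:2].astype(np.float32)*1000),cv2.boxPoints(cv2.minAreaRect(t[:,:2].astype(np.float32)*1000)).round(1).tolist())
    o=(C[:,2]>120)&(C[:,0]<60)&(W[:,2]>.1);print(' orange',o.sum(),np.nanmean(W[o],0))
E
```

```text
scene0 2015 zmax 0.18983068770193104 0.18807191387686842
[(np.float64(0.02), 13), (np.float64(0.024), 5), (np.float64(0.028), 7), (np.float64(0.032), 8), (np.float64(0.036), 7), (np.float64(0.04), 4), (np.float64(0.044), 5), (np.float64(0.048), 11), (np.float64(0.052), 6), (np.float64(0.056), 10), (np.float64(0.06), 6), (np.float64(0.064), 11), (np.float64(0.068), 8), (np.float64(0.072), 12), (np.float64(0.076), 12), (np.float64(0.08), 15), (np.float64(0.084), 12), (np.float64(0.088), 16), (np.float64(0.092), 21), (np.float64(0.096), 25), (np.float64(0.1), 78), (np.float64(0.104), 50), (np.float64(0.108), 22), (np.float64(0.112), 31), (np.float64(0.116), 117), (np.float64(0.12), 296), (np.float64(0.124), 63), (np.float64(0.128), 52), (np.float64(0.132), 37), (np.float64(0.136), 30), (np.float64(0.14), 44), (np.float64(0.144), 119), (np.float64(0.148), 62), (np.float64(0.152), 25), (np.float64(0.156), 23), (np.float64(0.16), 24), (np.float64(0.164), 25), (np.float64(0.168), 63), (np.float64(0.172), 81), (np.float64(0.176), 38), (np.float64(0.18), 159), (np.float64(0.184), 338), (np.fl
[... 1131 characters left out ...]
(np.float64(0.136), 98), (np.float64(0.14), 98), (np.float64(0.144), 177), (np.float64(0.148), 147), (np.float64(0.152), 92), (np.float64(0.156), 111), (np.float64(0.16), 134), (np.float64(0.164), 119), (np.float64(0.168), 129), (np.float64(0.172), 110), (np.float64(0.176), 119), (np.float64(0.18), 197), (np.float64(0.184), 723), (np.float64(0.188), 4), (np.float64(0.192), 0), (np.float64(0.196), 0)]
 top 839 0.1852449713060703 ((549.6341552734375, 262.3642578125), (259.009521484375, 13.452733993530273), 4.032645225524902) [[420.0, 260.0], [420.8999938964844, 246.5], [679.2999877929688, 264.79998779296875], [678.2999877929688, 278.20001220703125]]
 orange 2 [0.65723872 0.2979907  0.16295593]
```

```bash
python3 -m handwheel '0.12 0.33 0 0 0 0.04 1; 0.24 0.66 0 0 0 0.076 1; 0.36 1 0 0 0 0.076 1; 0.36 1 0 0 0 0.076 1'; python3 -m handwheel '0.12 0.33 0 0 0 0 1; 0.24 0.66 0 0 0 0 1; 0.36 1 0 0 0 0 1;0.36 1 0 0 0 0 1';python3 -m handwheel '0.12 0.33 0 0 0 0 1; 0.24 0.66 0 0 0 0 1; 0.36 1 0 0 0 0 1;0.36 1 0 0 0 0 1'; python3 - <<'E'
from h import *
s=snap('wrist','w1');R=cv2.Rodrigues(np.array(s['rvec']))[0];print(-R.T@np.ravel(s['tvec']),R[2])
print(bot.observe())
E
```

```text
time_s: 0.55
eef_pos: [0.3168, -0.4544, 0.2474]
orientation: [-2.766, 1.482, 0.004]
contact_force: [-1.3, -0.6, -0.2]
opening: 0.0854
time_s: 0.95
eef_pos: [0.3526, -0.3556, 0.2478]
orientation: [-2.768, 1.482, 0.003]
contact_force: [-0.0, -0.9, 0.2]
opening: 0.0854
time_s: 1.35
eef_pos: [0.3887, -0.2565, 0.2481]
orientation: [-2.769, 1.483, 0.001]
contact_force: [-0.3, -0.2, 0.3]
opening: 0.0857
[ 0.45906707 -0.20992899  0.3742681 ] [-0.27301127 -0.18015818 -0.94499094]
{'time_s': 1.4, 'joint_positions': array([-6.79682620e-01, -3.36534838e-03,  1.99333735e+00, -6.06772374e-04,
        1.15122081e+00,  3.04332963e-01]), 'joint_vel': array([-0.03858846,  0.01161497, -0.01829997, -0.01731814, -0.0112598 ,
       -0.00773033]), 'effort': array([  0.87648511, -27.14546084, -26.61805809,   0.15510955,
         0.09291111,   0.06041273]), 'eef_pos': array([ 0.38852818, -0.25826882,  0.24827647]), 'orientation': array([ 2.76859391e+00, -1.48344284e+00,  4.54526207e-04]), 'contact_force': array([-0.28527061, -0.14330436, -0.07856902]), 'moment': array([-0.00297221,  0.01293772,  0.01987888]), 'opening': 0.08547957450306752}
```

View pics/w1.png

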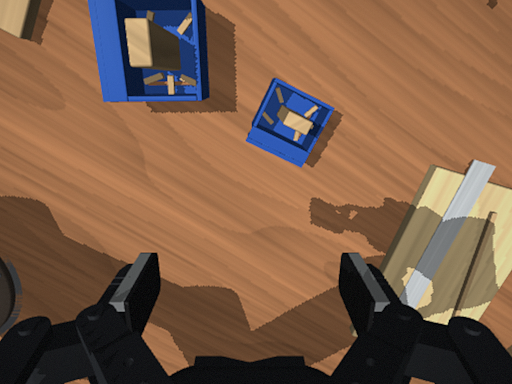

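The wrist view shows the large bin at the top left, about (150,45), with its post top at (138,42) and its edges nearly parallel to the image columns. I'll measure it from depth.

```bash
python3 - <<'E'
from h import *
s=load('w1');W=cloud(s)[0:130,80:250].reshape(-1,3);C=s['image'][0:130,80:250].reshape(-1,3).astype(int)
b=(C[:,0]>C[:,2]+50)
q=W[b&(W[:,2]>.054)&(W[:,2]<.065)];r=cv2.minAreaRect(q[:,:2].astype(np.float32)*1000);print(len(q),q[:,2].mean(),r,cv2.boxPoints(r).tolist())
q=W[(W[:,2]>.105)];r=cv2.minAreaRect(q[:,:2].astype(np.float32)*1000);print(len(q),q[:,2].mean(),r)
E
```

```text
3506 0.05982483995607938 ((426.7226867675781, -118.47516632080078), (85.0394515991211, 96.70097351074219), 33.69410705566406) [[364.52294921875, -101.83522033691406], [418.16864013671875, -182.29150390625], [488.92242431640625, -135.1151123046875], [435.2767333984375, -54.65882873535156]]
1262 0.11188931029378876 ((435.0589904785156, -125.43595886230469), (34.12226104736328, 18.838878631591797), 34.19764709472656)
```

```bash
python3 -m handwheel '0.16 0.4 0 0 0 0 1; 0.32 0.8 0 0 0 0 1; 0.47 1 0 0 0 0 1;0.47 1 0 0 0 0 1'; python3 -m handwheel '0 0.33 0 0 0 0.004 1; 0 0.335 -0.3 0 0 0.004 1; 0 0.335 -0.6 0 0 0.004 1;0 0.335 -0.6 0 0 0.004 1;0 0.335 -0.6 0 0 0.004 1'; python3 - <<'E'
from h import *
s=snap('wrist','w2');print(bot.observe()['eef_pos'])
W=cloud(s);q=W[(W[...,2]>.105)&(np.hypot(W[...,0]-.435,W[...,1]+.125)<.03)];r=cv2.minAreaRect(q[:,:2].astype(np.float32)*1000);print(len(q),q[:,2].mean(),r)
E
```

```text
time_s: 1.8
eef_pos: [0.4366, -0.1585, 0.2486]
orientation: [-2.769, 1.484, -0.002]
contact_force: [-0.0, -0.1, 0.1]
opening: 0.0855
time_s: 2.3
eef_pos: [0.4348, -0.1266, 0.1882]
orientation: [2.77, -1.481, -0.002]
contact_force: [0.3, 0.4, 0.6]
opening: 0.0853
[ 0.43579304 -0.12678422  0.18926545]
5948 0.22278980225090758 ((435.3119812011719, -125.05672454833984), (34.40089416503906, 52.354183197021484), 34.05435562133789)
```

View pics/w2.png

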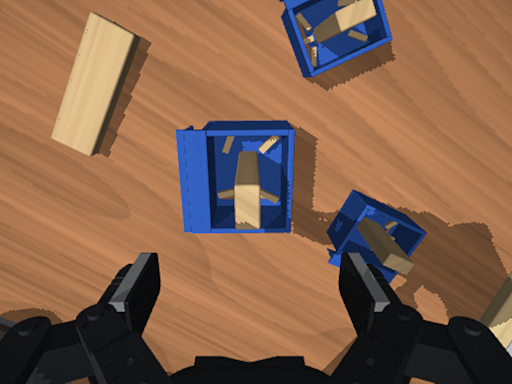

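The post top sits between the jaws (about column 247 of mid-line 249). I go down 100 mm, then close.

```bash
python3 -m handwheel '0 0.01 -0.3 0 0 0 1; 0 0.01 -0.6 0 0 0 1; 0 0.01 -0.9 0 0 0 1;0 0.01 -1 0 0 0 1;0 0.01 -1 0 0 0 0.7;0 0.01 -1 0 0 0 0.4' 60; python3 -m handwheel '0 0 0 0 0 0 0.2;0 0 0 0 0 0 0;0 0 0 0 0 0 0;0 0 0 0 0 0 0;0 0 0 0 0 0 0;0 0 0 0 0 0 0' 70
```

```text
time_s: 2.95
eef_pos: [0.4367, -0.1251, 0.0898]
orientation: [-2.771, 1.479, -0.005]
contact_force: [0.3, 0.6, 0.3]
opening: 0.0592
time_s: 3.55
eef_pos: [0.436, -0.1244, 0.0895]
orientation: [-2.771, 1.479, -0.003]
contact_force: [-1.3, 0.9, 6.4]
opening: 0.0173
```

```bash
python3 -m handwheel '0 0 0.1 0 0 0 0;0 0 0.3 0 0 0 0;0 0 0.6 0 0 0 0;0 0 0.9 0 0 0 0;0 0 1 0 0 0 0;0 0 1 0 0 0 0'; python3 - <<'E'
from h import *
s=snap('scene','s3');cv2.imwrite('pics/s3c.png',cv2.resize(s['image'][90:300,150:400],None,fx=3,fy=2.8))
E
```

```text
time_s: 4.15
eef_pos: [0.4362, -0.1246, 0.1898]
orientation: [-2.771, 1.479, -0.006]
contact_force: [-0.5, -0.2, -3.6]
opening: 0.0169
```

View pics/s3c.png

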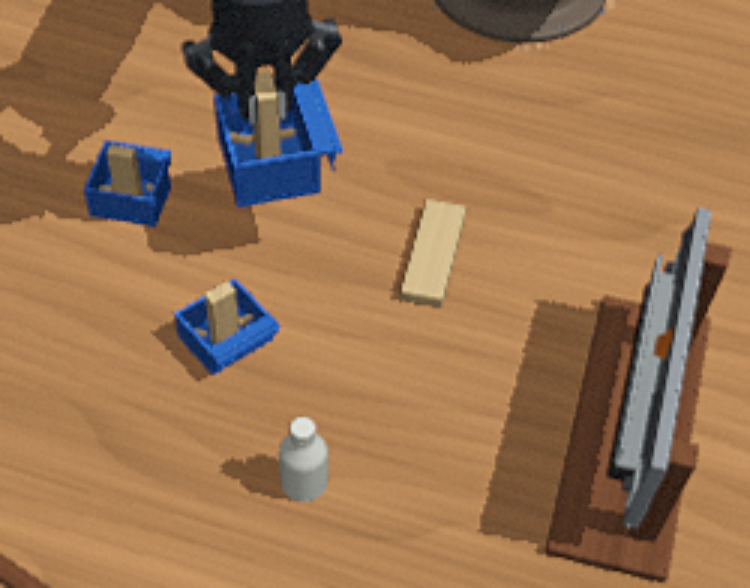

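The bin is held upright in the air, with its post between the jaws at about (265,115). Now I carry it toward the panel and turn it.

```bash
python3 -m handwheel '0.05 0.1 0.25 0 0 -0.02 0;0.15 0.35 0.5 0 0 -0.05 0;0.3 0.65 0.7 0 0 -0.1 0;0.41 0.9 0.7 0 0 -0.12 0;0.41 0.95 0.7 0 0 -0.12 0'; python3 -m handwheel '0.1 0.25 0 0 0 -0.05 0;0.25 0.6 0 0 0 -0.1 0;0.38 0.85 0 0 0 -0.12 0;0.41 0.95 0 0 0 -0.12 0;0.41 0.95 0 0 0 -0.12 0';python3 -m handwheel '0.1 0.2 0 0 0 -0.04 0;0.25 0.5 0 0 0 -0.091 0;0.38 0.75 0 0 0 -0.091 0;0.42 0.83 0 0 0 -0.091 0;0.42 0.83 0 0 0 -0.091 0;0.42 0.83 0 0 0 -0.091 0'; python3 - <<'E'
from h import *
print(bot.observe())
for n in ['scene','wrist']: snap(n,n+'4')
s=load('scene4');cv2.imwrite('pics/s4c.png',cv2.resize(s['image'][100:300,250:420],None,fx=4,fy=3))
E
```

```text
time_s: 4.7
eef_pos: [0.4764, -0.0269, 0.2568]
orientation: [-2.622, 1.73, 0.003]
contact_force: [0.2, 0.3, -3.6]
opening: 0.0176
time_s: 5.2
eef_pos: [0.5158, 0.0663, 0.256]
orientation: [2.445, -1.967, -0.005]
contact_force: [1.1, -0.2, -2.1]
opening: 0.0175
time_s: 5.8
eef_pos: [0.558, 0.1471, 0.2573]
orientation: [2.296, -2.14, -0.001]
contact_force: [0.4, -0.5, -2.4]
opening: 0.0172
{'time_s': 5.8, 'joint_positions': array([ 1.83050077e-01,  2.09985592e-01,  1.73828204e+00, -1.39456608e-03,
        1.19622792e+00,  1.68415061e+00]), 'joint_vel': array([-0.00787213, -0.00838924,  0.00297524,  0.00296448, -0.00387545,
        0.0026329 ]), 'effort': array([ 3.98602188e-01, -3.86429965e+01, -2.93041241e+01,  5.12609782e-02,
       -3.02853493e-02, -2.05871875e-03]), 'eef_pos': array([0.55803983, 0.14714838, 0.25734229]), 'orientation': array([ 2.29576685e+00, -2.13999025e+00, -1.07410729e-03]), 'contact_force': array([ 0.35390825, -0.51154034, -2.35376753]), 'moment': array([-0.03494437,  0.06167895,  0.01070184]), 'opening': 0.017188331186493717}
```

View pics/s4c.png

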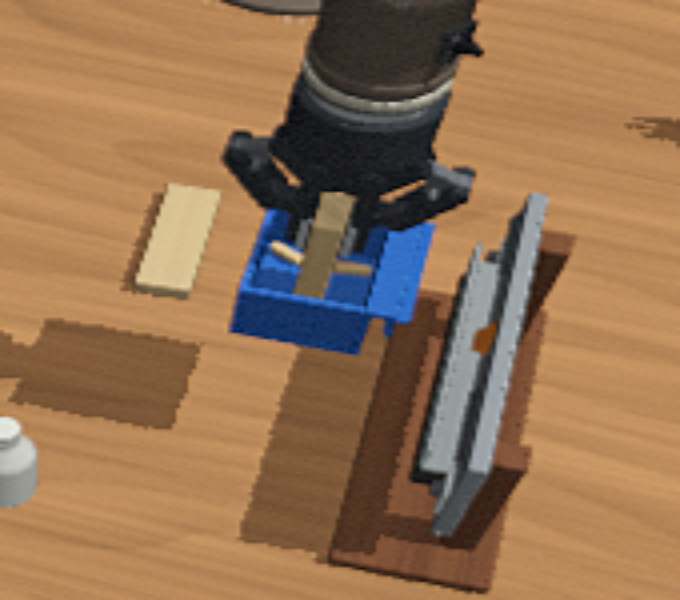

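View pics/wrist4.png

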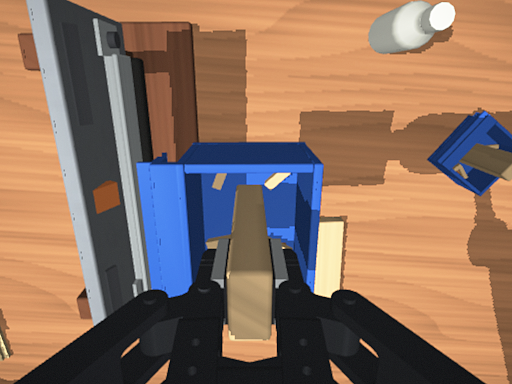

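The wrist view shows the panel's top edge running from (35,0) to (95,320), the catch at (105,197), the louver at (125,180) and the bin's lip at (165,230). All are in one image, so I can measure bin and panel relative to each other.

```bash
cat > m.py <<'E'
from h import *
def meas(fn,tz):
    s=load(fn);W=cloud(s);C=s['image'].astype(int)
    grey=np.ptp(C,axis=2)<45; blue=C[...,0]>C[...,2]+50
    t=W[grey&(abs(W[...,2]-.186)<.006)&(W[...,1]>.22)];
    t=t[:,:]; 
    (vx,vy,x0,y0)=cv2.fitLine(t[:,:2].astype(np.float32),cv2.DIST_HUBER,0,1e-4,1e-4).ravel()
    if vx<0: vx,vy=-vx,-vy
    ex=np.array([-vy,vx]);ey=-np.array([vx,vy])
    d=(t[:,:2]-[x0,y0])@ex
    print('panel top n',len(t),'z',np.median(t[:,2]),'yaw',np.degrees(np.arctan2(vx,-vy)),'d pct',np.percentile(d,[1,50,99]))
    dd=t[:,:2]@ex;e0,e1=np.percentile(dd,[2,98]);fx=(e0+e1)/2-.006
    print(' thickness',e1-e0,' face offset',fx,'y rng',np.percentile(t[:,:2]@ey,[0.5,99.5]))
    # bin
    q=W[blue&(W[...,2]>tz-.006)&(W[...,2]<tz+.006)&(W[...,1]>.05)]
    z=np.median(q[:,2]); q=q[abs(q[:,2]-z)<.004]
    r=cv2.minAreaRect(q[:,:2].astype(np.float32)*1000);print('rim',len(q),z,r)
    c=cv2.boxPoints(r)/1000
    print(' rim corners in stand x',(c@ex-fx).round(4),'y along',(c@ey).round(4))
    # plane tilt
    A=np.c_[q[:,:2],np.ones(len(q))];co=np.linalg.lstsq(A,q[:,2],rcond=None)[0];print(' rim tilt along ex,ey (rad)',co[:2]@ex,co[:2]@ey)
    o=W[(C[...,2]>120)&(C[...,0]<60)&(C[...,1]<110)&(W[...,2]>.14)&(W[...,2]<.18)&(W[...,1]>.2)]
    if len(o): print('orange',len(o),'stand x',np.percentile(o[:,:2]@ex-fx,[2,50,98]).round(4),'y',np.median(o[:,:2]@ey).round(4),'z',np.percentile(o[:,2],[2,98]).round(4))
    l=W[grey&(W[...,2]>.135)&(W[...,2]<.16)&(W[...,1]>.2)]
    if len(l):
        lx=l[:,:2]@ex-fx; k=(lx<-.012)&(lx>-.024); print('louver',k.sum(),'x',np.percentile(lx[k],[2,98]),'z top',np.percentile(l[k,2],[50,90,98]))
    print('tcp stand x,y',bot.observe()['eef_pos'][:2]@ex-fx,bot.observe()['eef_pos'][:2]@ey)
E
python3 -c "
from m import *
meas('wrist4',.228)
print();meas('scene4',.228)"
```

```text
panel top n 7065 z 0.18541240931455671 yaw 94.0223 d pct [-0.0045182   0.00019811  0.00751776]
 thickness 0.011592845096805804  face offset 0.21735530584571214 y rng [-0.69219806 -0.47673899]
rim 8399 0.22804164557361434 ((561.6189575195312, 157.4601287841797), (81.11705780029297, 96.06806182861328), 4.168403625488281)
 rim corners in stand x [-0.0517 -0.1478 -0.1476 -0.0515] y along [-0.5306 -0.5308 -0.612  -0.6117]
 rim tilt along ex,ey (rad) -0.008808933790086052 0.003984446122734647
orange 645 stand x [-0.0084 -0.0031  0.034 ] y -0.5693 z [0.1537 0.1721]
louver 2231 x [-0.01985777 -0.01583668] z top [0.14645037 0.14808697 0.14880023]
tcp stand x,y -0.10965010294144689 -0.5672354683720521

panel top n 520 z 0.1847687119047285 yaw 94.17108 d pct [-5.80729660e-03  3.01758616e-05  6.30808585e-03]
 thickness 0.0117760818345225  face offset 0.2165710812754276 y rng [-0.69841972 -0.44077072]
rim 470 0.22688203478656851 ((558.2823486328125, 157.53787231445312), (90.2169189453125, 95.02816009521484), 4.873954772949219)
 rim corners in stand x [-0.0531 -0.1481 -0.147  -0.052 ] y along [-0.5226 -0.5237 -0.6139 -0.6128]
 rim tilt along ex,ey (rad) -0.010758156516111042 0.005728472546699362
orange 87 stand x [-0.0048  0.0223  0.0836] y -0.5774 z [0.1521 0.1694]
louver 153 x [-0.02000421 -0.01603961] z top [0.1460072  0.14912796 0.15076976]
tcp stand x,y -0.11033915476207763 -0.5675132023709537
```

```bash
python3 -m handwheel '0 0.15 0 0 0 0 0;-0.01 0.3 0 0 0 0 0;-0.01 0.43 0 0 0 0 0;-0.01 0.49 0 0 0 0 0;-0.01 0.49 -0.1 0 0 0 0;-0.01 0.49 -0.25 0 0 0 0;-0.01 0.49 -0.38 0 0 0 0; -0.01 0.49 -0.42 0 0 0 0';python3 -m handwheel '0 0 0 0 0 0 0;0 0 0 0 0 0 0'; python3 - <<'E'
from m import *
print(bot.observe()['contact_force'])
snap('wrist','w5');meas('w5',.186)
E
```

```text
time_s: 6.7
eef_pos: [0.556, 0.1968, 0.2127]
orientation: [2.294, -2.139, -0.005]
contact_force: [-0.0, -0.2, -3.4]
opening: 0.0172
time_s: 6.9
eef_pos: [0.5583, 0.1975, 0.2162]
orientation: [2.298, -2.142, 0.0]
contact_force: [0.8, 0.2, -3.1]
opening: 0.017
[ 0.79589782  0.16153357 -3.08867687]
panel top n 7979 z 0.1854724910154205 yaw 94.471466 d pct [-5.29272912e-03 -1.59599863e-05  6.90293085e-03]
 thickness 0.01162751121489261  face offset 0.21260739294659609 y rng [-0.68935806 -0.46737313]
rim 8344 0.18670489962295564 ((561.7380981445312, 207.84930419921875), (81.21075439453125, 95.95393371582031), 4.112356662750244)
 rim corners in stand x [-0.001  -0.0969 -0.0974 -0.0015] y along [-0.5359 -0.5353 -0.6165 -0.6171]
 rim tilt along ex,ey (rad) -0.008039178515125995 0.001903741277697794
orange 113 stand x [0.0219 0.0278 0.0351] y -0.6701 z [0.1628 0.1654]
louver 1010 x [-0.01969763 -0.01569638] z top [0.14692453 0.14825617 0.1488746 ]
tcp stand x,y -0.05909941218231407 -0.5723535017005311
```

View pics/w5.png

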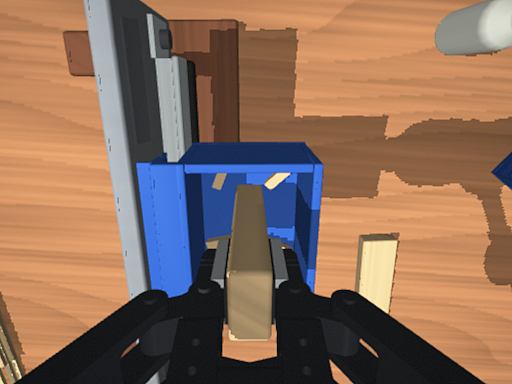

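```bash
python3 -m handwheel '0 -0.006 0 0 0 0 0;0 -0.012 0 0 0 0 0;0 -0.012 -0.04 0 0 0 0;0 -0.012 -0.08 0 0 0 0;0 -0.012 -0.11 0 0 0 0;0 -0.012 -0.14 0 0 0 0;0 -0.012 -0.14 0 0 0 0;0 -0.012 -0.14 0 0 0 0'; python3 -c "
from m import *
print(bot.observe()['contact_force'],bot.observe()['moment'],bot.observe()['eef_pos'])"
```

```text
time_s: 7.75
eef_pos: [0.558, 0.1966, 0.202]
orientation: [2.298, -2.141, -0.0]
contact_force: [-0.3, 1.0, -2.4]
opening: 0.0174
[-0.32004284  0.9956026  -2.41553811] [-0.00497053  0.01661266 -0.0343088 ] [0.55803925 0.1965671  0.20203168]
```

```bash
python3 -m handwheel '0 0 -0.015 0 0 0 0;0 0 -0.03 0 0 0 0;0 0 -0.03 0 0 0 0;0 0 -0.03 0 0 0 0'; python3 -m handwheel '0 0 -0.015 0 0 0 0;0 0 -0.03 0 0 0 0;0 0 -0.03 0 0 0 0;0 0 -0.03 0 0 0 0';python3 -m handwheel '0 0 -0.01 0 0 0 0;0 0 -0.02 0 0 0 0;0 0 -0.02 0 0 0 0;0 0 -0.02 0 0 0 0'; python3 -c "
from m import *
print(bot.observe())
snap('side','sd6')
snap('wrist','w6');meas('w6',.164)"
```

```text
time_s: 8.15
eef_pos: [0.5584, 0.1964, 0.1995]
orientation: [-2.298, 2.142, -0.001]
contact_force: [2.0, -0.5, -2.1]
opening: 0.0172
time_s: 8.55
eef_pos: [0.5586, 0.1965, 0.1968]
orientation: [-2.298, 2.141, -0.001]
contact_force: [0.8, -3.1, 0.9]
opening: 0.0174
time_s: 8.95
eef_pos: [0.5585, 0.1966, 0.1945]
orientation: [-2.298, 2.141, -0.001]
contact_force: [0.2, -3.4, 2.1]
opening: 0.0172
{'time_s': 8.95, 'joint_positions': array([ 2.64982403e-01,  3.00846531e-01,  1.75953541e+00, -6.35670361e-05,
        1.08036191e+00,  1.76540265e+00]), 'joint_vel': array([ 8.46017927e-05,  7.46442732e-04, -4.16801536e-04,  8.97943840e-04,
       -1.63646187e-03,  5.59795353e-04]), 'effort': array([ 1.81300253e+00, -3.82089651e+01, -2.48919868e+01,  6.32936507e-01,
        1.11831918e-01, -3.81920370e-02]), 'eef_pos': array([0.55846863, 0.19660383, 0.19446801]), 'orientation': array([-2.29774443e+00,  2.14140836e+00, -7.77926021e-04]), 'contact_force': array([ 0.20878966, -3.40227148,  2.11185955]), 'moment': array([-0.28941795, -0.15698874, -0.08901764]), 'opening': 0.017243274075271042}
panel top n 9592 z 0.18547343603162758 yaw 94.20551 d pct [-4.73956346e-03  6.88915467e-05  6.99630786e-03]
 thickness 0.0113860724867407  face offset 0.21556594796898793 y rng [-0.68393042 -0.5197651 ]
rim 8429 0.16501447207554745 ((561.8632202148438, 207.0670623779297), (81.3870849609375, 96.35588073730469), 4.326425075531006)
 rim corners in stand x [-0.0022 -0.0985 -0.0984 -0.002 ] y along [-0.5347 -0.5349 -0.6163 -0.6161]
 rim tilt along ex,ey (rad) -0.007103209581323466 0.001272676715927095
orange 312 stand x [-0.0019 -0.0002  0.0349] y -0.5721 z [0.1616 0.1673]
louver 1271 x [-0.01966918 -0.01562837] z top [0.14587279 0.1472413  0.14781823]
tcp stand x,y -0.06040685388217579 -0.5713556678959298
```

View pics/w6.png

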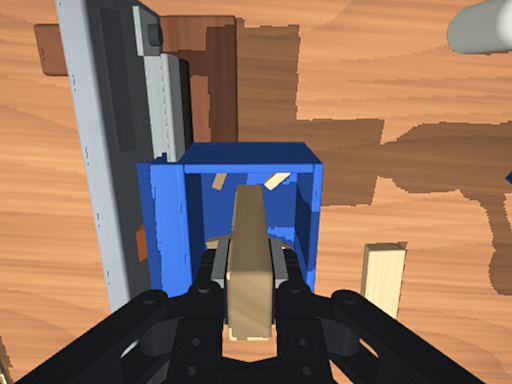

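The lip has met the catch: about 5 N vertical and 3.4 N back. Its x is -60.3 mm, inside the window. I continue down in small steps.

```bash
python3 -m handwheel '0 0 -0.01 0 0 0 0;0 0 -0.02 0 0 0 0;0 0 -0.02 0 0 0 0;0 0 -0.02 0 0 0 0'; python3 -m handwheel '0 0 -0.01 0 0 0 0;0 0 -0.015 0 0 0 0;0 0 -0.015 0 0 0 0;0 0 -0.015 0 0 0 0'
```

```text
time_s: 9.45
eef_pos: [0.5582, 0.1966, 0.1923]
orientation: [-2.298, 2.142, -0.0]
contact_force: [1.2, -4.5, 2.1]
opening: 0.0177
time_s: 9.85
eef_pos: [0.5581, 0.1966, 0.1907]
orientation: [2.298, -2.142, -0.0]
contact_force: [0.1, -4.3, 2.6]
opening: 0.0169
```

```bash
python3 -m handwheel '0 0 -0.01 0 0 0 0;0 0 -0.02 0 0 0 0;0 0 -0.02 0 0 0 0;0 0 -0.02 0 0 0 0'; python3 -m handwheel '0 0 -0.01 0 0 0 0;0 0 -0.015 0 0 0 0;0 0 -0.015 0 0 0 0;0 0 -0.015 0 0 0 0'; python3 -c "
from m import *
print(bot.observe()['contact_force'],bot.observe()['moment'])
snap('wrist','w7');meas('w7',.158)"
```

```text
time_s: 10.25
eef_pos: [0.5581, 0.1966, 0.1888]
orientation: [2.298, -2.142, -0.0]
contact_force: [0.6, -4.9, 4.1]
opening: 0.0171
time_s: 10.65
eef_pos: [0.5582, 0.1966, 0.1875]
orientation: [-2.298, 2.142, -0.0]
contact_force: [-0.2, -4.3, 5.0]
opening: 0.0167
[-0.22836947 -4.25149208  5.01241541] [-0.39641533  0.00511041  0.0477803 ]
panel top n 10310 z 0.18548513542807765 yaw 94.118416 d pct [-0.0049629  -0.00029311  0.00677868]
 thickness 0.011400706527502247  face offset 0.2165289741381141 y rng [-0.68189147 -0.52450072]
rim 8440 0.15804845955832153 ((561.6913452148438, 206.89190673828125), (81.17980194091797, 96.4461898803711), 4.239937782287598)
 rim corners in stand x [-0.0024 -0.0988 -0.0986 -0.0022] y along [-0.5344 -0.5346 -0.6158 -0.6156]
 rim tilt along ex,ey (rad) -0.0069576435880830696 0.0018421575555834368
orange 304 stand x [-0.002  -0.0003  0.0349] y -0.5716 z [0.1546 0.165 ]
louver 1342 x [-0.01963479 -0.01568944] z top [0.1452968  0.14663726 0.1472066 ]
tcp stand x,y -0.06054140381711709 -0.5709059958699206
```

```bash
python3 -m handwheel '0 0 -0.01 0 0 0 0;0 0 -0.02 0 0 0 0;0 0 -0.02 0 0 0 0;0 0 -0.02 0 0 0 0'; python3 -m handwheel '0 0 -0.005 0 0 0 0;0 0 -0.01 0 0 0 0;0 0 -0.01 0 0 0 0;0 0 -0.01 0 0 0 0'
```

```text
time_s: 11.1
eef_pos: [0.5564, 0.1969, 0.1832]
orientation: [2.296, -2.14, -0.005]
contact_force: [1.0, -1.1, -4.5]
opening: 0.0172
time_s: 11.5
eef_pos: [0.5568, 0.1963, 0.1833]
orientation: [2.297, -2.139, -0.003]
contact_force: [-1.9, -2.2, -3.8]
opening: 0.0172
```

```bash
python3 -m handwheel '0 0 -0.005 0 0 0 0;0 0 -0.01 0 0 0 0;0 0 -0.01 0 0 0 0;0 0 -0.01 0 0 0 0'; python3 -c "
from m import *
print(bot.observe()['contact_force'],bot.observe()['moment'])"
```

```text
time_s: 11.9
eef_pos: [0.5575, 0.1964, 0.183]
orientation: [2.298, -2.14, -0.001]
contact_force: [-3.4, -3.3, -3.7]
opening: 0.0172
[-3.40615219 -3.3057373  -3.66101922] [-0.63279071  0.65125271  0.24966557]
```

The vertical force dropped abruptly and turned negative, which suggests it snapped in. I look before pushing any further.

```bash
python3 -c "
from m import *
print(bot.observe()['contact_force'],bot.observe()['moment'])
snap('wrist','w8');meas('w8',.154)
s=snap('scene','s8');cv2.imwrite('pics/s8c.png',cv2.resize(s['image'][100:300,270:420],None,fx=4,fy=3))
cv2.imwrite('pics/w8c.png',cv2.resize(load('w8')['image'][130:330,50:250],None,fx=3,fy=3))
"
```

```text
[-3.40615219 -3.3057373  -3.66101922] [-0.63279071  0.65125271  0.24966557]
panel top n 10850 z 0.18545853673326068 yaw 93.860054 d pct [-0.00457622  0.00018117  0.00736894]
 thickness 0.011514130093018382  face offset 0.2192955800500446 y rng [-0.67917566 -0.54617141]
rim 8222 0.15350635237239288 ((560.9384155273438, 206.47242736816406), (81.08259582519531, 96.41946411132812), 4.393739700317383)
 rim corners in stand x [-0.0032 -0.0996 -0.0989 -0.0025] y along [-0.5326 -0.5335 -0.6146 -0.6137]
 rim tilt along ex,ey (rad) -0.008201911922175165 0.004360109765290895
orange 908 stand x [-0.0069 -0.0027  0.0326] y -0.5697 z [0.1533 0.1688]
louver 1541 x [-0.01963179 -0.01560581] z top [0.14680613 0.1482775  0.14904146]
tcp stand x,y -0.06092701284973567 -0.5695145551131595
```

View pics/w8c.png

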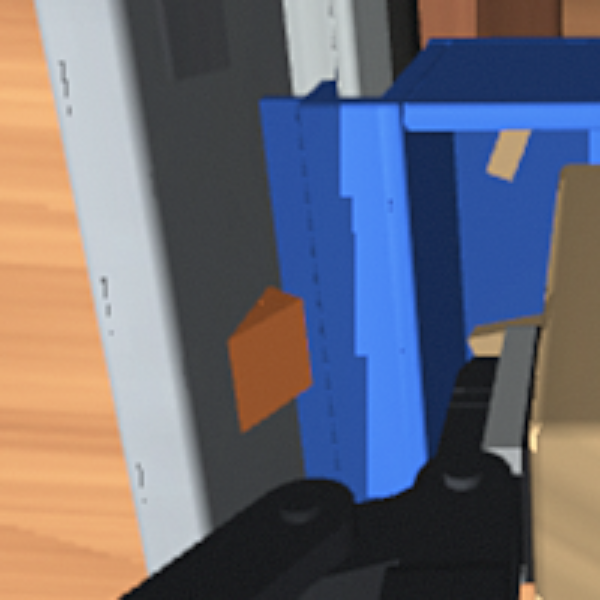

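View pics/s8c.png

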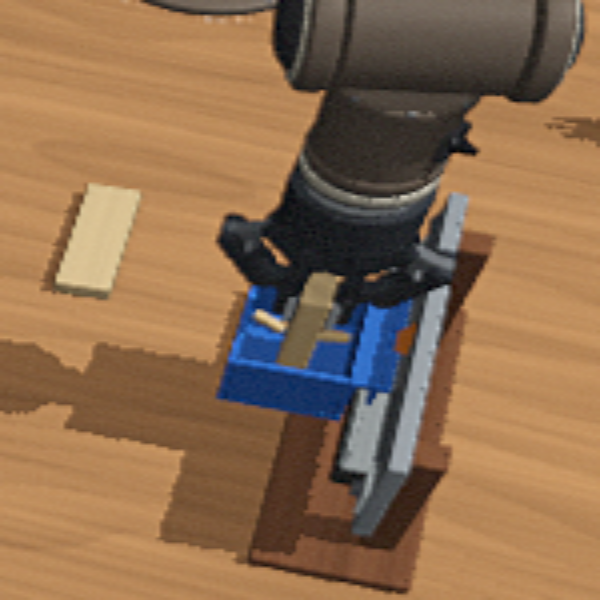

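The catch's orange tip now overlaps the lip's thin end (crop, about (300,340)). Rim height 0.1535 puts the lip underside at about 0.1475, at the louver edge. I press another 1–2 mm to feel the seat.

```bash
python3 -m handwheel '0 0 -0.005 0 0 0 0;0 0 -0.01 0 0 0 0;0 0 -0.01 0 0 0 0;0 0 -0.01 0 0 0 0;0 0 -0.01 0 0 0 0;0 0 -0.01 0 0 0 0'; python3 -c "
from m import *
print(bot.observe()['contact_force'],bot.observe()['moment'],bot.observe()['joint_vel'])"
```

```text
time_s: 12.6
eef_pos: [0.5578, 0.1964, 0.1826]
orientation: [2.298, -2.141, -0.001]
contact_force: [-3.5, -4.6, -1.0]
opening: 0.0173
[-3.4852601  -4.62200468 -0.97366315] [-0.64038318  0.79164979  0.24770777] [-0.00063198 -0.00075963 -0.001205    0.00136433 -0.00204539 -0.00083746]
```

```bash
python3 -m handwheel '0 0 -0.005 0 0 0 0;0 0 -0.01 0 0 0 0;0 0 -0.01 0 0 0 0;0 0 -0.01 0 0 0 0;0 0 -0.01 0 0 0 0'; python3 -c "
from m import *
print(bot.observe()['contact_force'],bot.observe()['moment'])
snap('wrist','w9');meas('w9',.153)"
```

```text
time_s: 13.1
eef_pos: [0.5578, 0.1964, 0.1821]
orientation: [2.298, -2.141, -0.001]
contact_force: [-5.3, -4.3, 1.0]
opening: 0.0176
[-5.28333478 -4.33629405  0.96686494] [-0.64140978  0.88982589  0.33501458]
panel top n 10958 z 0.18543534546362078 yaw 93.71546 d pct [-4.99977491e-03 -7.04383715e-05  7.11024193e-03]
 thickness 0.011654935812694528  face offset 0.2208281596677638 y rng [-0.67878882 -0.54642329]
rim 8231 0.15263216936052784 ((561.58544921875, 206.7655029296875), (80.60635375976562, 96.3629150390625), 4.508490562438965)
 rim corners in stand x [-0.0033 -0.0996 -0.0985 -0.0022] y along [-0.5328 -0.5342 -0.6148 -0.6134]
 rim tilt along ex,ey (rad) -0.007042491003193717 0.003826252390568783
orange 901 stand x [-0.007  -0.0028  0.0332] y -0.5692 z [0.1527 0.1681]
louver 1490 x [-0.01953993 -0.01549622] z top [0.14606799 0.14748352 0.14814444]
tcp stand x,y -0.06096599145049744 -0.5694142838316865
```

The seat is confirmed: the louver sinks as I press, and the force has turned upward. I relax by 1.5 mm, then open partially so the fingers stay clear of the panel.

```bash
python3 -m handwheel '0 0 0.015 0 0 0 0;0 0 0.015 0 0 0 0;0 0 0.015 0 0 0 0.25;0 0 0.015 0 0 0 0.3;0 0 0.015 0 0 0 0.36;0 0 0.015 0 0 0 0.36;0 0 0.015 0 0 0 0.36'; python3 -c "
from m import *
print(bot.observe()['contact_force'],bot.observe()['moment'])
snap('wrist','w10');meas('w10',.153)"
```

```text
time_s: 13.85
eef_pos: [0.5588, 0.1969, 0.1833]
orientation: [-2.297, 2.141, -0.001]
contact_force: [-0.8, -0.5, -0.6]
opening: 0.0305
[-0.82235421 -0.48285596 -0.60136197] [-0.00024443  0.02196885  0.00366549]
panel top n 10659 z 0.1854585850959778 yaw 94.06021 d pct [-0.03950833 -0.00047112  0.00671481]
 thickness 0.011741625892694035  face offset 0.21698961587087212 y rng [-0.68143058 -0.52910407]
rim 7569 0.15230655564920056 ((556.2200927734375, 206.36007690429688), (92.02010345458984, 96.15515899658203), 4.0727925300598145)
 rim corners in stand x [-0.0025 -0.0986 -0.0986 -0.0024] y along [-0.5234 -0.5234 -0.6155 -0.6154]
 rim tilt along ex,ey (rad) 0.00711534743964419 -0.0037566834601104513
orange 902 stand x [-0.0067 -0.0025  0.0297] y -0.5706 z [0.1527 0.1686]
louver 1451 x [-0.01951455 -0.01544518] z top [0.14616597 0.14752556 0.14831203]
tcp stand x,y -0.060191169704693154 -0.5710860482216764
```

View pics/w10.png

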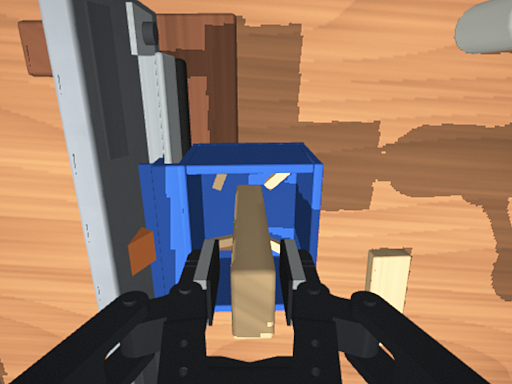

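Both pads are clear of the post (about columns 210 and 290) and the forces are near zero. The bin sits square with the catch out over the lip. I retreat straight up.

```bash
python3 -m handwheel '0 0 0.1 0 0 0 0.36;0 0 0.25 0 0 0 0.36;0 0 0.5 0 0 0 0.36;0 0 0.8 0 0 0 0.36;0 0 1 0 0 0 0.36;0 0 1 0 0 0 0.36'; python3 -m handwheel '0 -0.3 0 0 0 0 0.36;0 -0.6 0 0 0 0 0.36;0 -0.6 0.3 0 0 0 0.36;0 -0.6 0.3 0 0 0 0.36;0 -0.6 0.3 0 0 0 0.36'; python3 -c "
from m import *
print(bot.observe()['contact_force'])
snap('wrist','w11');meas('w11',.153)
s=snap('scene','s11');cv2.imwrite('pics/s11c.png',cv2.resize(s['image'][100:300,100:400],None,fx=2.6,fy=2.6))"
```

```text
time_s: 14.5
eef_pos: [0.561, 0.1974, 0.2886]
orientation: [-2.292, 2.136, -0.008]
contact_force: [0.1, 0.0, -0.0]
opening: 0.0308
time_s: 15.0
eef_pos: [0.5584, 0.1366, 0.3131]
orientation: [-2.297, 2.141, -0.001]
contact_force: [0.5, 0.1, -0.0]
opening: 0.0308
[ 0.50833032  0.08770753 -0.0013832 ]
panel top n 4776 z 0.1853801131044741 yaw 94.14835 d pct [-0.00509188 -0.00030284  0.00676343]
 thickness 0.011492166251514335  face offset 0.21606643715016352 y rng [-0.69754487 -0.45727723]
rim 3586 0.15233767566789896 ((556.1036376953125, 206.2439422607422), (92.02239990234375, 96.94556427001953), 4.6339006423950195)
 rim corners in stand x [-0.0025 -0.0995 -0.0987 -0.0017] y along [-0.5231 -0.524  -0.616  -0.6152]
 rim tilt along ex,ey (rad) 0.0071804133683297505 -0.0028984095111412094
orange 592 stand x [-0.0062  0.0246  0.0342] y -0.5724 z [0.1545 0.168 ]
louver 844 x [-0.0198496 -0.0158504] z top [0.14566298 0.14750415 0.14833763]
tcp stand x,y -0.12009529944849785 -0.5661940282288913
```

View pics/w11.png

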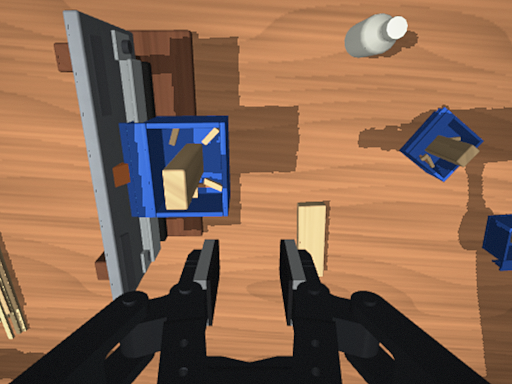

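View pics/s11c.png

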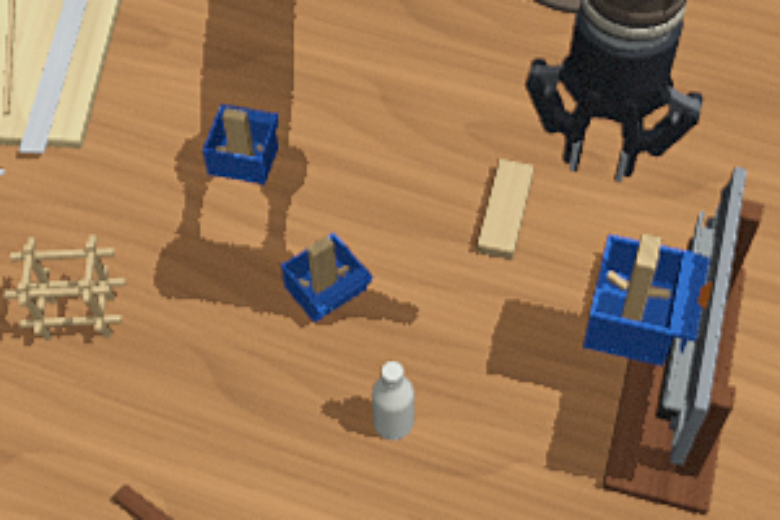

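The bin hangs square and at mid-panel. The catch tip stands about 6–7 mm proud, so it reads about 3 mm. The glue, frame and offcut look untouched, so I hand in.

```bash
python3 -c "
from h import *
print(bot.sign_off())"
```

```text
the job is handed in; nothing more can be done
None
```

The largest blue bin is hanging on the louver with the catch snapped over its lip. I handed the job in at about 15 s of the 48 s allowed, and the hand-in gave no verdict.

- **What I did:** I gripped the bin by its post, carried it upright and turned it square to the panel. I lowered the lip into the slot at x about -60.5 mm and pressed it past the catch. The highest wrist force I read was about 10 N in total, counting the bin's weight. Then I relaxed, opened the jaws to 31 mm and drew straight up.
- **Last checks:** After release the lip's end was about 2 mm from the panel face, so the lip point is about 12 mm in front of it. The bin was centred within about 2 mm. It was upright within about 0.01 rad and square within about 0.01 rad. The catch tip was 6–7 mm proud, a reading of about 3 mm. The wrist force was near zero, and the glue bottle, frame and offcut looked unmoved.
- **What disagreed:** The camera put the lip underside 1–2 mm below the nominal louver edge. That is within the 2 mm camera error plus the rubber's sink. While I pressed it home I also felt a sideways force of 3–5 N along the panel, unexplained; it went away when I let go.

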